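# Cull the broken bead and tip the tray into the feeder hopper

### The arm

A 7-joint arm with a two-finger parallel gripper is mounted at the origin on the work surface. World frame = base frame: x ahead of the robot, y to its left, z up, the work surface at z = 0. Lengths are in mm, angles in rad, forces in N, time in s.
With the tool pointing down it reaches from about 400 to 875 mm from the base axis. Payload 4.4 kg.
Tool frame: the origin (TCP) lies midway between the tips of the shut fingers; the grasp point (between the pads) lies 19 mm behind it; z points along the fingers, y is the line along which they close (so a half turn about z gives the same grasp; the last joint's range is limited). The gripper opens to 85 mm and grips with 20 to 120 N. Pads are 22 mm wide; open, the fingers measure 114 mm over their backs; the gripper's body (76 mm by 85 mm) begins 54 mm behind the grasp point. The pads swing forward as they close: fully open they stand 13 mm farther back than shut.
Start: joints at [-1.26, 0.628, 0.038, 1.517, -0.027, 0.996, -0.02], TCP at [239.143, 604.424, 231.313] pointing down, gripper open.
Joint ranges: [-3.06, 3.06], [-0.37, 2.12], [-1.25, 1.32], [0.18, 2.47], [-1.1, 4.24], [0.23, 1.98], [-2.94, 2.94]. Speed limits (rad/s): [2.57, 2.57, 3.14, 3.14, 3.14, 3.14, 3.14].

### API

Orientations are given as [roll, pitch, yaw] about the fixed x, y, z axes, in that order (R = Rz(yaw) Ry(pitch) Rx(roll)).
In Python, from cell import ctrl gives the robot as it stands. The module is installed in compiled form; this text tells all that it offers.
- The arm moves only by the tool step_arm, never from a script. Its argument "commands" is one flat list of numbers, 7 for each row, row after row: the shift along the tool's x, y, z in cm, then the turn, a rotation vector about the tool's x, y, z in rad, then the opening, from 0 (shut) to 1 (fully open). A call has 1 to 10 rows; each row is the pose to reach, as a shift and turn from the pose commanded when the call began, along the tool's axes at that moment; what a row does not reach only later rows make up. A row lasts 1/10 s, in which the tool goes at most 50 mm and 8.59 degrees, less where a joint would pass 70% of its speed; a pose out of reach is approached as far as the arm can. A call with a gripper value outside its range is refused whole. The fingers move at their own pace and stop on an object; the grip force is fixed at half the most. Time passes only in rows, so rows that repeat a pose let the fingers close. It gives the time, the measured TCP pose, the force, the opening and the grip force at its end, in the units of the state.
- ctrl.read_state(): the state, without advancing time (a new reading comes with each control period).
- ctrl.get_image(name): name is "scene" or "top" or "wrist"; returns a dict with "image" (400x640x3 uint8, red, green, blue), "range_z" (400x640 float32, mm along the optical axis (not along the pixel's ray), 0 where there is no reading), "vfov" (degrees; the focal length in pixels is half the picture's height over the tangent of half this angle, whatever the lens; pixels are square), "cx", "cy" (the principal point, pixels), "world_to_cam" (4x4, takes a point from world to camera coordinates). Camera axes: x right, y down, z forward; pixel columns grow to the right and rows downward; lengths in mm; the calibration is good to about 2 mm. A picture is of the moment at which its call begins.
- ctrl.finish_job(): hands the job in; it is judged then, once.
The state is a dict: "clock": time; "qpos": joint angles; "qd": joint speeds; "tau": joint torques, N m; "eef_pos": TCP position; "tool_rot": TCP orientation; "force": force on the tool from outside, world axes, zero at the start; "torque": the same for the moment, N m; "width": finger opening in mm; "gripper_force": force on a finger pad.
Only numpy, scipy, OpenCV 4.12 (cv2) and the standard library are available. Lean on these libraries where they do the work, as an engineer would, in place of code of your own. Each camera call takes 0.05 s, during which the arm holds its last target. There are 200 camera calls.

### The job

Pick the one broken (short, chipped) bead out of the tipping tray and put it in the shallow white dish, leaving the whole beads in the tray. Then tip the tray with its lever so that all five whole beads slide into the feeder's hopper, and gently ease the tray back down level without letting it drop. Spill nothing and leave the other things on the bench where they are.

Things in the scene. Friction and masses are not known exactly. Their poses are not given: they have to be found in the camera images.
- bead0: one of the five whole beads, a terracotta-coloured stone block with rounded edges, 40 (x) x 20 (y) x 18 (z) mm, 20 to 45 g, string hole through its length; origin at the centre of its underside. It starts lying flat on the tray floor at any yaw, in any of six places (two across, three along the tray, about 66 mm apart)
- bead1: one of the five whole beads, a terracotta-coloured stone block with rounded edges, 40 (x) x 20 (y) x 18 (z) mm, 20 to 45 g, string hole through its length; origin at the centre of its underside. It starts lying flat on the tray floor at any yaw, in any of six places (two across, three along the tray, about 66 mm apart)
- bead2: one of the five whole beads, a terracotta-coloured stone block with rounded edges, 40 (x) x 20 (y) x 18 (z) mm, 20 to 45 g, string hole through its length; origin at the centre of its underside. It starts lying flat on the tray floor at any yaw, in any of six places (two across, three along the tray, about 66 mm apart)
- bead3: one of the five whole beads, a terracotta-coloured stone block with rounded edges, 40 (x) x 20 (y) x 18 (z) mm, 20 to 45 g, string hole through its length; origin at the centre of its underside. It starts lying flat on the tray floor at any yaw, in any of six places (two across, three along the tray, about 66 mm apart)
- bead4: one of the five whole beads, a terracotta-coloured stone block with rounded edges, 40 (x) x 20 (y) x 18 (z) mm, 20 to 45 g, string hole through its length; origin at the centre of its underside. It starts lying flat on the tray floor at any yaw, in any of six places (two across, three along the tray, about 66 mm apart)
- broken: the broken bead: same stone, width and height as the whole ones but under half as long, 18 (x) x 20 (y) x 18 (z) mm, the last 6 mm at +x chipped down to 9 mm high; 13 to 21 g; origin under its middle. Lies flat in one of the six places; its two y faces, 20 mm apart, are the ones to grip: 25 mm free beside each
- dish: shallow round white reject dish, a loose bowl of 0.3 kg, rim radius 55 mm, height 32 mm, inner floor about 5 mm up; origin at the centre of its underside. It stands on the bench left or right of the feeder
- tray (a joint): tilt of the tipping tray in rad: 0 level (start), grows to a stop at 1.2 as its +y end rises. About 0.25 kg, nearly free on its hinge: it falls back quickly by its own weight when nothing holds it. All beads have slid out by about 1.1
- tray_floor (a point): point on the top of the tray's floor, moving with the tray; x across, y along it away from the hinge, z out of the floor. Aluminium tray, inside 152 mm across (x +-76), from y -125 (open end, no wall, over the hopper; hinge at y -108) to y +107 (end wall); three walls 22 mm high, 4 mm thick. Level, the floor is 130 mm above the bench
- hinge (a point): fixed point on the hinge axis at mid-tray, level with the tray floor, 130 mm above the bench; x along the hinge axis (roughly away from the robot), y towards the tray, -y towards the hopper. The feeder is bolted to the bench
- lever_end (a point): centre of the black rubber roller (radius 10, length 52 mm, axis x) ending the tipping lever, fixed to the tray on its robot side. In hinge's frame at x -140, y -78, z +54 mm when level (95 mm from the hinge axis, 35 deg above it); pressed down it swings about that axis, raising the tray, to y -80, z -50 at 1.16 rad. Takes 1 to 8 N. Clear below and 15 mm round its ends
- hopper_floor (a point): centre of the hopper's flat floor, 47 mm above the bench; axes as hinge, which is 83 mm away at +y. Steel hopper, open on top, inside 172 (x) by 150 (y) mm; walls end 130 mm above the bench at the sides, 155 mm at the far (-y) end, 115 mm under the tray's open end
- spool: brass wire spool, 52 mm wide, 35 mm high, origin under it; a bystander; leave it where it is
- jar: closed glass jar, radius 26 mm, 65 mm high, origin under it; a bystander; leave it where it is
- cup: blue cup, rim radius 34 mm, 70 mm high, origin under it; a bystander; leave it where it is
- pliers: pliers lying flat, 155 mm long, 13 mm high, origin at the pivot, x towards the jaws; a bystander; leave it where it is
- brush: small brush lying flat along its x; a bystander; leave it where it is
- gauge: flat steel gauge block 75 x 35 x 14 mm, origin under it; a bystander; leave it where it is
Not all that is in view belongs to the job. What is shaped like the bead4 but black is not meant. What is shaped like the bead2 but black is not meant.

How it is judged:
By the outcome, as a careful person would: the job done as asked, in the order asked, and still so for the second after the job is handed in, with the robot touching nothing.
It also fails if it takes over 67 s, if anything falls off the work surface, if the arm or the gripper's body presses on something with over 40 N, if the wrist force passes 120 N, or if a joint passes its speed limit or range.

## Working session

There is one attempt and no reset: what is moved stays moved. The work goes in short steps, Python scripts to look and compute and a tool call to move; the robot and the scene stay as the last step left them, time stands still between calls to the robot, and variables do not carry over. Pictures are saved under pics/ and viewed, at most 10 in all, crops included, and the job is handed in when it is done.

Besides the shell and the picture viewer there is one more tool, called after "Request:" by a JSON object that holds its "name" and its "arguments", one argument or row to a line. step_arm: Moves the arm, as the interface text tells. Its arguments: {"type":"object","properties":{"commands":{"type":"array"}},"required":["commands"]}

```bash
mkdir -p pics
cat > h.py <<'E'
import numpy as np, cv2
from cell import ctrl
def get(n):
    d=ctrl.get_image(n); d['f']=200/np.tan(np.radians(d['vfov'])/2); return d
def world(d):
    v,u=np.mgrid[0:400,0:640]; z=d['range_z']
    p=np.stack([(u-d['cx'])/d['f']*z,(v-d['cy'])/d['f']*z,z],-1)
    T=np.linalg.inv(d['world_to_cam']); return p@T[:3,:3].T+T[:3,3]
def save(n,im): cv2.imwrite(n,cv2.cvtColor(im,cv2.COLOR_RGB2BGR))
E
python3 - <<'E'
from h import *
a=get('top');b=get('scene')
save('pics/top.png',a['image']);save('pics/scene.png',b['image'])
s=ctrl.read_state();print(s)
for d in(a,b):
    T=np.linalg.inv(d['world_to_cam']);print(T.round(2),d['vfov'],d['cx'],d['cy'],(d['range_z']>0).mean())
np.savez('a.npz',**a);np.savez('b.npz',**b)
E
```

```text
{'clock': 0.1, 'qpos': array([-1.25979984,  0.62923033,  0.03842739,  1.51823331, -0.0270237 ,
        0.99626392, -0.02000876]), 'qd': array([-0.00068702, -0.00089058,  0.00051224, -0.00383985, -0.00146889,
        0.00063237, -0.00082554]), 'tau': array([ 3.22218453e-03, -5.64542663e+01,  1.23088472e+00, -1.93974727e+01,
        1.14060624e-02,  5.43697694e-03,  4.08507958e-06]), 'eef_pos': array([238.92405147, 603.92987657, 230.50689345]), 'tool_rot': array([-3.13997458e+00, -1.62294368e-05,  2.76478933e+00]), 'force': array([ 0.78705866, -0.26425769,  0.49701299]), 'torque': array([-0.01612787, -0.00050644,  0.06204343]), 'gripper_force': 0.0, 'width': 85.40173224315595}
[[ 3.00000e-02 -9.90000e-01  1.00000e-01  4.13520e+02]
 [-1.00000e+00 -3.00000e-02  0.00000e+00  2.43700e+01]
 [-0.00000e+00 -1.00000e-01 -1.00000e+00  1.55827e+03]
 [ 0.00000e+00  0.00000e+00  0.00000e+00  1.00000e+00]] 42.00283247507104 320.5492011953188 208.90093397455942 0.99589453125
[[-8.7000e-01  3.3000e-01 -3.6000e-01  8.6522e+02]
 [ 4.9000e-01  5.7000e-01 -6.6000e-01  6.0997e+02]
 [-2.0000e-02 -7.5000e-01 -6.6000e-01  7.0759e+02]
 [ 0.0000e+00  0.0000e+00  0.0000e+00  1.0000e+00]] 55.13545295657884 327.86534501763606 199.6717267028522 0.99598828125
```

View pics/top.png

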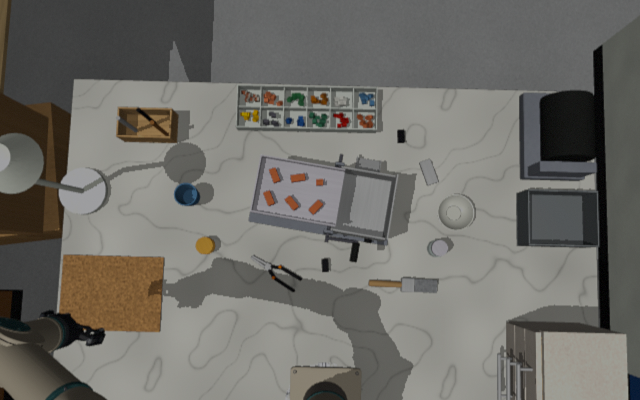

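View pics/scene.png

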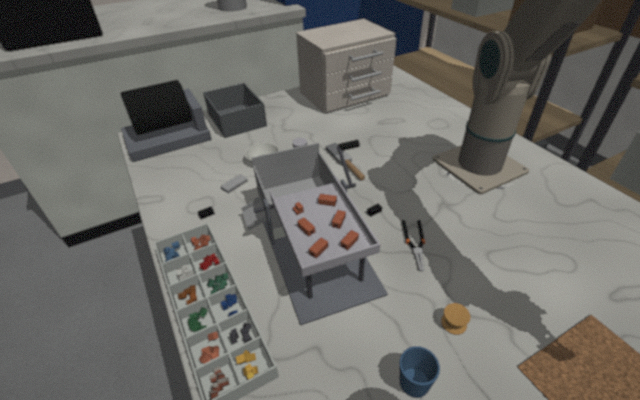

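The top view shows the tray at about (300,192) with six beads. The short one is at (321,182), the dish at (457,211), and the black lever roller is probably near (354,240–255). The scene view shows the same layout with the lever on the robot side.

```bash
cat > m.py <<'E'
from h import *
a=get('top');W=world(a);im=a['image']
hsv=cv2.cvtColor(im,cv2.COLOR_RGB2HSV)
m=((hsv[...,0]<14)&(hsv[...,1]>120)&(hsv[...,2]>90)).astype(np.uint8);m[:150]=0;m[240:]=0;m[:,:240]=0;m[:,400:]=0
n,l,st,c=cv2.connectedComponentsWithStats(m)
for i in range(1,n):
    if st[i,4]<15: continue
    P=W[l==i];r=cv2.minAreaRect(P[:,:2].astype(np.float32))
    print('bead',c[i].round(1),st[i,4],P.mean(0).round(1),np.percentile(P[:,2],80).round(1),np.round(r[1],1),round(r[2],1))
# dish
w=W[185:240,430:485];k=(w[...,2]>22)&(w[...,2]<45);p=w[k];(cx,cy),R=cv2.minEnclosingCircle(p[:,:2].astype(np.float32));print('dish',cx,cy,R,k.sum(),p[:,2].max())
# tray floor + walls
k=(abs(W[...,2]-130)<5);k[:150]=0;k[245:]=0;k[:,:240]=0;k[:,350:]=0
print('floor rect',cv2.minAreaRect(W[k][:,:2].astype(np.float32)),np.median(W[k],0))
k=(abs(W[...,2]-152)<7);k[:150]=0;k[250:]=0;k[:,:240]=0;k[:,400:]=0
print('walls',cv2.minAreaRect(W[k][:,:2].astype(np.float32)),k.sum())
k=(W[...,2]>165);k[:140]=0;k[265:]=0;k[:,:240]=0;k[:,420:]=0
n,l,st,c=cv2.connectedComponentsWithStats(k.astype(np.uint8))
for i in range(1,n):print('high',c[i].round(1),st[i],W[l==i].mean(0).round(1),W[l==i].max(0).round(1))
crop=np.hstack([im[150:270,240:400]]);save('pics/crop.png',cv2.resize(crop,None,fx=5,fy=5,interpolation=cv2.INTER_CUBIC))
E
python3 m.py
```

```text
bead [274.2 175. ] 93 [642.4 157.6 147.8] 150.0 [36.9 18.2] 22.3
bead [297.6 177.5] 92 [637.3  93.3 147.5] 150.2 [16.6 37.5] 9.1
bead [319. 182.] 35 [626.4  34.5 147.9] 150.5 [11.  16.5] 1.6
bead [268.6 197.8] 90 [579.1 170.6 148.4] 151.2 [36.2 17.6] 24.3
bead [291.3 202.5] 93 [567.9 108.3 148.2] 150.5 [36.5 18. ] 41.2
bead [315.3 206.7] 92 [556.7  42.4 163.1] 150.2 [163.4  35.1] 0.1
dish 547.001220703125 -356.9356689453125 77.89594268798828 352 43.139891769537826
floor rect ((587.8182373046875, 83.92696380615234), (245.33717346191406, 266.76806640625), 1.1977425813674927) [604.65214396  80.47660661 130.17499503]
walls ((581.2508544921875, 23.252517700195312), (381.9038391113281, 210.8748321533203), 81.47199249267578) 1023
high [265. 140.] [265 140   1   1   1] [ 413.5   24.4 1558.3] [ 413.5   24.4 1558.3]
high [328. 140.] [328 140   1   1   1] [ 413.5   24.4 1558.3] [ 413.5   24.4 1558.3]
high [360. 143.] [360 143   1   1   1] [ 413.5   24.4 1558.3] [ 413.5   24.4 1558.3]
high [271. 144.] [271 144   1   1   1] [ 413.5   24.4 1558.3] [ 413.5   24.4 1558.3]
high [378. 146.] [378 146  
[... 6656 characters left out ...]
413.5   24.4 1558.3]
high [303. 253.] [303 253   1   1   1] [ 413.5   24.4 1558.3] [ 413.5   24.4 1558.3]
high [266. 255.] [266 255   1   1   1] [ 413.5   24.4 1558.3] [ 413.5   24.4 1558.3]
high [409. 254.] [409 254   1   1   1] [ 413.5   24.4 1558.3] [ 413.5   24.4 1558.3]
high [278. 256.] [278 256   1   1   1] [ 413.5   24.4 1558.3] [ 413.5   24.4 1558.3]
high [380. 256.] [380 256   1   1   1] [ 413.5   24.4 1558.3] [ 413.5   24.4 1558.3]
high [359. 258.] [359 258   1   1   1] [ 413.5   24.4 1558.3] [ 413.5   24.4 1558.3]
high [388. 260.] [388 260   1   1   1] [ 413.5   24.4 1558.3] [ 413.5   24.4 1558.3]
high [402. 263.] [402 263   1   1   1] [ 413.5   24.4 1558.3] [ 413.5   24.4 1558.3]
```

View pics/crop.png

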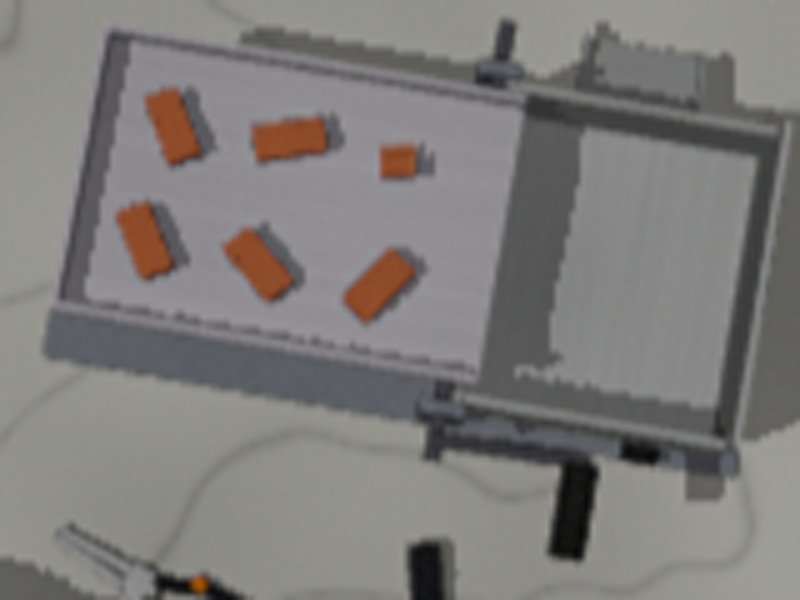

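The crop confirms it: the broken bead is at about (319.6,182) in full-image pixels and the roller is near (354,252). I'll move above the tray for a wrist view.

Request:
{"name": "step_arm", "arguments": {
  "commands": [-4,-2.8,-2,0,0,0,1,-8,-5.6,-4,0,0,0,1,-12,-8.4,-4.9,0,0,0,1,-16,-11.2,-4.9,0,0,0,1,-20,-14,-4.9,0,0,0,1,-24,-16.8,-4.9,0,0,0,1,-28,-19.6,-4.9,0,0,0,1,-32,-22.4,-4.9,0,0,0,1,-36,-25,-4.9,0,0,0,1,-40,-27.5,-4.9,0,0,0,1]
}}

```text
clock: 1.15
eef_pos: [510.6, 199.6, 280.3]
tool_rot: [-3.142, -0.0, 2.765]
force: [0.5, -0.0, -0.4]
width: 85.2
gripper_force: 0.0
```

Request:
{"name": "step_arm", "arguments": {
  "commands": [-4,-2.8,0,0,0,0,1,-8,-5.6,0,0,0,0,1,-11,-7.5,0,0,0,0,1,-13,-8.9,0,0,0,0,1,-13.2,-8.9,0,0,0,0,1]
}}

```text
clock: 1.65
eef_pos: [601.3, 65.1, 279.8]
tool_rot: [-3.139, 0.001, 2.758]
force: [0.2, -0.2, 0.5]
width: 85.5
gripper_force: 0.0
```

```bash
cat >> h.py <<'E'
from scipy.spatial.transform import Rotation as Ro
def delta(p,rpy=None):
    s=ctrl.read_state();R=Ro.from_euler('xyz',s['tool_rot'])
    d=R.inv().apply(np.array(p)-s['eef_pos'])/10
    w=(R.inv()*Ro.from_euler('xyz',rpy)).as_rotvec() if rpy is not None else np.zeros(3)
    return d.round(2),w.round(3)
E
cat > w.py <<'E'
from h import *
s=ctrl.read_state();print(s['clock'],s['eef_pos'],s['tool_rot'],s['qpos'])
a=np.load('a.npz');W=world({k:a[k] for k in a})
k=(W[...,2]>190)&(W[...,2]<230);k[:235]=0;k[265:]=0;k[:,:340]=0;k[:,365:]=0
P=W[k];print('roller',cv2.minAreaRect(P[:,:2].astype(np.float32)),P.mean(0),np.percentile(P[:,2],95))
d=get('wrist');save('pics/w1.png',d['image']);W=world(d)
hsv=cv2.cvtColor(d['image'],cv2.COLOR_RGB2HSV)
m=((hsv[...,0]<14)&(hsv[...,1]>120)&(hsv[...,2]>70)).astype(np.uint8)
n,l,st,c=cv2.connectedComponentsWithStats(m)
for i in range(1,n):
    if st[i,4]<100: continue
    P=W[l==i];t=P[(P[:,2]>143)&(P[:,2]<156)];r=cv2.minAreaRect(t[:,:2].astype(np.float32));q=cv2.boxPoints(r)
    print('bead',c[i].round(1),st[i,4],np.round(r[0],1),np.round(r[1],1),round(r[2],1),np.percentile(P[:,2],[5,50,95]).round(1))
np.savez('w.npz',**d)
E
python3 w.py
```

```text
1.65 [601.29389745  65.14732618 279.82152822] [-3.13906218e+00  1.40210124e-03  2.75814261e+00] [-0.23367522  0.51609617  0.1231325   1.59075381 -0.06702267  1.03899262
  1.09492072]
roller ((441.6397399902344, -62.632545471191406), (18.806127548217773, 55.2889289855957), 81.53578186035156) [440.52726299 -62.93757552 193.49792528] 197.31283473310623
bead [408.1 129.9] 927 [579.2 170. ] [39.6 19.4] 23.4 [145.  146.2 147.4]
bead [340.7 143.6] 881 [567.4 108. ] [40.1 19.5] 41.3 [144.8 146.1 147.3]
bead [273.3 159.7] 851 [557.7  42.3] [19.1 39.6] 47.6 [144.1 146.  147.2]
bead [412.3 195.1] 777 [642.8 156.9] [40.  19.2] 22.2 [143.7 146.2 147.4]
bead [350.1 212.3] 826 [637.   92.5] [20.1 39.2] 9.9 [137.6 146.  147.3]
bead [293.1 222.5] 328 [623.8  32.9] [12.4 19.6] 2.5 [135.  145.6 147. ]
bead [455.2 301. ] 157 [0. 0.] [0. 0.] 0.0 [ 15.1  21.2 318. ]
bead [315.2 315.4] 265 [0. 0.] [0. 0.] 0.0 [13.2 22.9 28.2]
bead [276.3 328. ] 274 [0. 0.] [0. 0.] 0.0 [13.6 22.1 27.7]
```

View pics/w1.png

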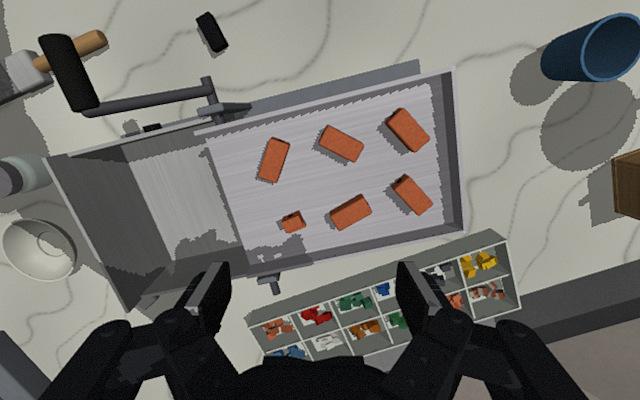

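The wrist view shows the broken bead at (293,222), the roller at (68,72), the dish at (40,248) and no obstacles around the bead.

Run:
```python
from h import *
d=dict(np.load('w.npz'));W=world(d)
hsv=cv2.cvtColor(d['image'],cv2.COLOR_RGB2HSV)
m=((hsv[...,0]<14)&(hsv[...,1]>120)&(hsv[...,2]>50))
m[:205]=0;m[240:]=0;m[:,:275]=0;m[:,310:]=0
P=W[m]
for lo,hi in((143.5,150),(134,142.5)):
    t=P[(P[:,2]>lo)&(P[:,2]<hi)];print(len(t),t.mean(0).round(1),cv2.boxPoints(cv2.minAreaRect(t[:,:2].astype(np.float32))).round(1).tolist())
a=dict(np.load('a.npz'));W2=world(a)
for nm,w in(('top',W2),('wrist',W)):
    q=w.reshape(-1,3);q=q[(q[:,2]>26)&(q[:,2]<36)];c=np.array([560,-360.])
    for r in(80,66,62,62,62):
        t=q[np.linalg.norm(q[:,:2]-c,axis=1)<r];(x,y),R=cv2.minEnclosingCircle(t[:,:2].astype(np.float32));c=np.array([x,y])
    print(nm,'dish',c,R,len(t))
k=W.reshape(-1,3);r=k[(np.linalg.norm(k[:,:2]-[441,-62],axis=1)<45)&(k[:,2]>185)&(k[:,2]<215)]
print('roller wrist',cv2.minAreaRect(r[:,:2].astype(np.float32)),r.mean(0),np.percentile(r[:,2],95),len(r))
print(delta([624,33,200],[np.pi,0,-3.098]))
```

```text
218 [623.4  33.3 146.1] [[617.2000122070312, 42.400001525878906], [618.0999755859375, 22.799999237060547], [630.4000244140625, 23.399999618530273], [629.5999755859375, 42.900001525878906]]
104 [627.2  35.3 137.9] [[617.2999877929688, 42.900001525878906], [617.5999755859375, 22.799999237060547], [636.0999755859375, 23.100000381469727], [635.7999877929688, 43.099998474121094]]
top dish [ 567.15917969 -368.05969238] 54.62137985229492 232
wrist dish [ 563.55383301 -370.06765747] 55.35979080200195 821
roller wrist ((439.3321533203125, -63.68901824951172), (20.658016204833984, 57.60725021362305), 81.88751983642578) [437.70824726 -61.15942718 190.17337855] 192.97090109622536 2173
(array([-3.47, -2.36,  7.98]), array([-0.001, -0.   , -0.424]))
```

Request:
{"name": "step_arm", "arguments": {
  "commands": [-1.2,-0.8,2,0,0,-0.14,0.4,-2.4,-1.6,4,0,0,-0.28,0.4,-3.56,-2.32,6,0,0,-0.424,0.4,-3.56,-2.32,7.98,0,0,-0.424,0.4,-3.56,-2.32,7.98,0,0,-0.424,0.4,-3.56,-2.32,7.98,0,0,-0.424,0.4]
}}

```text
clock: 2.3
eef_pos: [624.0, 37.2, 200.6]
tool_rot: [3.141, -0.001, -3.093]
force: [-0.4, 0.4, 0.3]
width: 34.4
gripper_force: 0.0
```

Run:
```python
from h import *
s=ctrl.read_state();print(s['eef_pos'],s['tool_rot'],s['width'],s['qpos'])
print(delta([625,33,134],[np.pi,0,-3.098]))
d=get('wrist');save('pics/w2.png',d['image'])
W=world(d);hsv=cv2.cvtColor(d['image'],cv2.COLOR_RGB2HSV)
m=((hsv[...,0]<14)&(hsv[...,1]>120)&(hsv[...,2]>50))&(np.linalg.norm(W[...,:2]-[626,33],axis=2)<20)
t=W[m];print(len(t),cv2.boxPoints(cv2.minAreaRect(t[:,:2].astype(np.float32))).round(1).tolist())
```

```text
[623.95339855  37.22219112 200.608087  ] [ 3.14063564e+00 -8.63237272e-04 -3.09278848e+00] 34.36652623231414 [-1.04672446e-01  6.24331881e-01  1.24255061e-03  1.62328172e+00
 -2.21676855e-03  8.94790078e-01  1.51732378e+00]
(array([-0.09, -0.43,  6.66]), array([ 0.001, -0.001,  0.005]))
608 [[614.2000122070312, 42.0], [615.0, 22.799999237060547], [636.4000244140625, 23.700000762939453], [635.7000122070312, 42.900001525878906]]
```

View pics/w2.png

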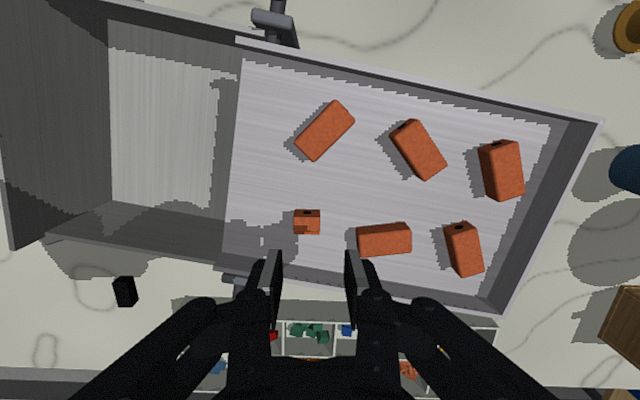

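The bead is at (307,222), between the fingers and a few mm to the left; I'll correct for that while descending.

Request:
{"name": "step_arm", "arguments": {
  "commands": [-0.09,-0.43,0,0,0,0,0.4,-0.09,-0.43,2,0,0,0,0.4,-0.09,-0.43,4,0,0,0,0.4,-0.09,-0.43,5.5,0,0,0,0.4,-0.09,-0.43,6.3,0,0,0,0.4,-0.09,-0.43,6.6,0,0,0,0.4,-0.09,-0.43,6.6,0,0,0,0.4]
}}

```text
clock: 3.05
eef_pos: [625.9, 31.4, 135.0]
tool_rot: [3.142, 0.001, -3.094]
force: [0.5, 0.4, 0.4]
width: 34.3
gripper_force: 0.0
```

Run:
```python
from h import *
s=ctrl.read_state();print(s['eef_pos'],s['tool_rot'],s['width'],s['force'])
d=get('wrist');save('pics/w3.png',d['image'])
```

```text
[625.89659994  31.36303075 134.96192939] [ 3.14157713e+00  6.95571075e-04 -3.09435264e+00] 34.283635671827625 [0.46063721 0.35230536 0.38362096]
```

View pics/w3.png

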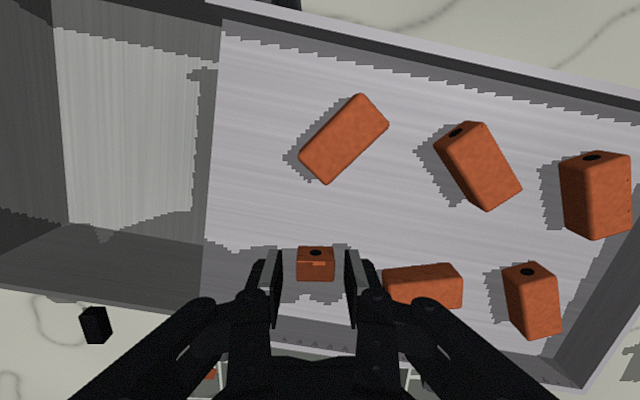

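The bead at (315,262) is centred between the pads, so I'll close.

Request:
{"name": "step_arm", "arguments": {
  "commands": [0,0,0,0,0,0,0,0,0,0,0,0,0,0,0,0,0,0,0,0,0,0,0,0,0,0,0,0,0,0,0,0,0,0,0,0,0,0,0,0,0,0]
}}

```text
clock: 3.7
eef_pos: [626.3, 31.3, 135.7]
tool_rot: [3.142, 0.002, -3.094]
force: [-0.9, 0.4, 6.0]
width: 18.3
gripper_force: 59.3
```

Request:
{"name": "step_arm", "arguments": {
  "commands": [0,0,-0.5,0,0,0,0,0,0,-1.5,0,0,0,0,0,0,-3,0,0,0,0,0,0,-5,0,0,0,0,0,0,-7,0,0,0,0,0,0,-8.5,0,0,0,0,0,0,-9,0,0,0,0]
}}

```text
clock: 4.4
eef_pos: [626.6, 31.3, 226.8]
tool_rot: [3.141, 0.004, -3.094]
force: [0.1, -0.1, -0.5]
width: 17.9
gripper_force: 58.6
```

Run:
```python
from h import *
s=ctrl.read_state();print(s['qpos'],s['width'],s['gripper_force'])
print(delta([565,-369,225],None))
print(delta([565,-369,70],None))
print(s['eef_pos'])
d=get('wrist');save('pics/w4.png',d['image'])
a=get('top');W=world(a)
m=(W[...,2]>8)&(W[...,2]<220)
for x in range(300,760,20):print(x,[int(W[(abs(W[...,0]-x)<10)&(abs(W[...,1]-y)<10)][:,2].max(initial=0)) for y in range(-480,-180,20)])
```

```text
[-0.09665     0.59714466  0.00317961  1.59311396 -0.00221044  0.94782418
  1.52517419] 17.863579632384127 58.63571114838123
(array([  8.04, -39.7 ,   0.15]), array([0., 0., 0.]))
(array([  8.09, -39.7 ,  15.65]), array([0., 0., 0.]))
[626.58862929  31.34642599 226.81558515]
300 [5, 7, 6, 9, 8, 7, 7, 7, 8, 8, 6, 7, 6, 8, 8]
320 [7, 9, 6, 6, 7, 4, 6, 8, 5, 7, 8, 8, 7, 6, 9]
340 [5, 7, 7, 4, 8, 7, 8, 6, 20, 23, 23, 26, 28, 26, 23]
360 [11, 6, 10, 5, 6, 6, 7, 7, 23, 25, 23, 26, 25, 29, 23]
380 [8, 7, 8, 7, 6, 6, 7, 8, 9, 10, 6, 8, 20, 28, 9]
400 [7, 4, 9, 5, 9, 7, 6, 12, 6, 5, 6, 9, 7, 8, 6]
420 [10, 5, 6, 7, 8, 5, 10, 9, 9, 6, 10, 9, 5, 8, 7]
440 [7, 10, 6, 6, 7, 5, 8, 66, 71, 70, 6, 5, 8, 4, 8]
460 [8, 7, 6, 7, 8, 9, 12, 69, 74, 73, 39, 6, 12, 10, 7]
480 [8, 10, 8, 9, 7, 7, 7, 64, 68, 72, 9, 8, 8, 8, 10]
500 [7, 8, 4, 13, 10, 5, 7, 13, 8, 9, 8, 7, 6, 7, 8]
520 [11, 5, 6, 5, 39, 37, 34, 39, 10, 6, 9, 10, 7, 9, 7]
540 [9, 8, 7, 39, 33, 20, 19, 30, 35, 7, 9, 8, 8, 8, 6]
560 [8, 9, 5, 37, 30, 15, 12, 19, 37, 5, 7, 5, 8, 10, 7]
580 [4, 10, 6, 35, 23, 15, 15, 20, 39, 10, 6, 7, 6, 7, 9]
600 [7, 7, 8, 34, 37, 26, 22, 34, 34, 9, 8, 6, 6, 8, 8]
620 [7, 5, 7, 5, 35, 37, 35, 32, 9, 6, 10, 9, 7, 8, 9]
640 [12, 8, 5, 9, 8, 7, 7, 8, 6, 5, 12, 7, 5, 6, 9]
660 [7, 8, 8, 9, 8, 9, 9, 12, 19, 22, 22, 10, 6, 9, 6]
680 [6, 8, 6, 6, 7, 7, 9, 8, 17, 21, 25, 5, 9, 6, 5]
700 [10, 9, 7, 7, 5, 12, 8, 7, 8, 22, 20, 17, 7, 9, 6]
720 [7, 8, 4, 6, 6, 11, 8, 8, 8, 18, 20, 20, 6, 5, 8]
740 [7, 9, 9, 8, 12, 9, 9, 6, 6, 9, 7, 6, 6, 7, 7]
```

View pics/w4.png

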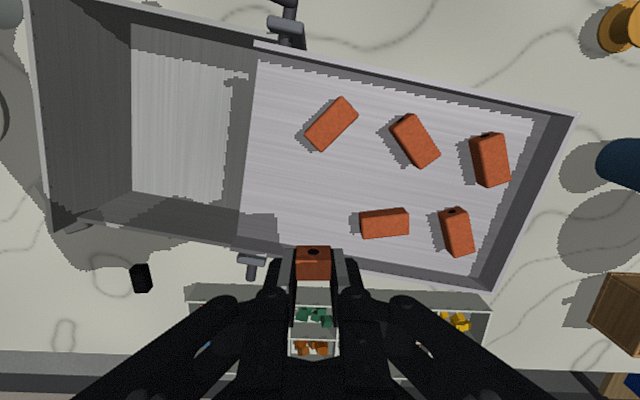

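The broken bead is held at (313,262), and the other five haven't moved. I'll carry it to the dish at about (567,-369).

Request:
{"name": "step_arm", "arguments": {
  "commands": [0.5,-3,0,0,0,0,0,1.3,-7,0,0,0,0,0,2.3,-11.5,0,0,0,0,0,3.3,-16,0,0,0,0,0,4.3,-20.5,0,0,0,0,0,5.3,-25,0,0,0,0,0,6.3,-29.5,0,0,0,0,0,7.3,-34,0,0,0,0,0,7.9,-38,0,0,0,0,0,7.9,-39.7,0,0,0,0,0]
}}

```text
clock: 5.5
eef_pos: [561.9, -375.0, 223.1]
tool_rot: [-3.139, -0.004, -3.101]
force: [-0.2, 0.7, -0.3]
width: 18.0
gripper_force: 58.7
```

Request:
{"name": "step_arm", "arguments": {
  "commands": [0,0,3,0,0,0,0,0,0,7,0,0,0,0,0,0,11,0,0,0,0,0,0,14.5,0,0,0,0,0,0,16,0,0,0,0,0,0,16,0,0,0,0,0,0,16,0,0,0,0]
}}

```text
clock: 6.2
eef_pos: [566.0, -369.4, 65.3]
tool_rot: [-3.141, 0.001, -3.094]
force: [1.0, -1.1, 0.5]
width: 17.8
gripper_force: 58.7
```

Run:
```python
from h import *
s=ctrl.read_state();print(s['width'],s['gripper_force'],s['tool_rot'],s['qpos'])
print(delta([567,-369,18]))
d=get('wrist');save('pics/w5.png',d['image']);W=world(d)
q=W.reshape(-1,3)
for dy in range(-60,61,10):
    t=q[(abs(q[:,0]-552)<8)&(abs(q[:,1]+369-dy)<5)];print(dy,len(t),np.median(t[:,2]) if len(t) else None)
q=q[(q[:,2]>26)&(q[:,2]<36)];c=np.array([567,-369.])
for r in(66,62,62,62):
    t=q[np.linalg.norm(q[:,:2]-c,axis=1)<r];(x,y),R=cv2.minEnclosingCircle(t[:,:2].astype(np.float32));c=np.array([x,y])
print('dish',c,R,len(t))
```

```text
17.830616166899247 58.728011548519135 [-3.14086383e+00  1.03214932e-03 -3.09448551e+00] [ 5.37881460e-01  8.57006232e-01 -2.02102019e-03  1.56349295e+00
  2.37694048e-03  7.19832966e-01  2.15267608e+00]
(array([-0.09,  0.04,  4.73]), array([0., 0., 0.]))
-60 971 147.0460700159777
-50 2748 141.09915276836912
-40 2218 126.8410455138127
-30 879 115.29146972311428
-20 3042 137.15513987513037
-10 3673 138.99356200968748
0 2057 142.93103858608328
10 4172 138.16070449472693
20 2874 132.25868393738003
30 1388 115.93408833868408
40 2897 131.32667622135338
50 2619 142.4835115762821
60 820 147.02112916348457
dish [ 564.74591064 -370.27841187] 54.88407516479492 3677
```

View pics/w5.png

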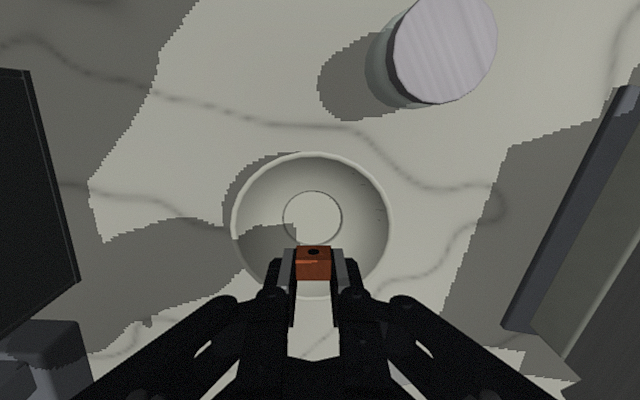

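The dish rim is centred at about (311,225) in this view, which puts the dish at (565,-370), directly under the bead. I'll lower and release.

Request:
{"name": "step_arm", "arguments": {
  "commands": [0,0,2,0,0,0,0,0,0,3.5,0,0,0,0,0,0,4.4,0,0,0,0,0,0,4.7,0,0,0,0,0,0,4.7,0,0,0,0,0,0,4.7,0,0,0,0,0,0,4.7,0,0,0,0.32,0,0,4.7,0,0,0,0.32,0,0,4.7,0,0,0,0.32,0,0,4.7,0,0,0,0.32]
}}

```text
clock: 7.25
eef_pos: [565.4, -369.1, 17.7]
tool_rot: [-3.141, 0.0, -3.094]
force: [0.3, 0.1, -0.4]
width: 27.2
gripper_force: 0.0
```

Request:
{"name": "step_arm", "arguments": {
  "commands": [0,0,-1,0,0,0,0.32,0,0,-3,0,0,0,0.32,0,0,-7,0,0,0,0.32,0,0,-12,0,0,0,0.32,0,0,-17,0,0,0,0.32,0,0,-21,0,0,0,0.32,0,0,-23,0,0,0,0.32,0,0,-23,0,0,0,0]
}}

```text
clock: 8.05
eef_pos: [567.3, -370.2, 252.7]
tool_rot: [-3.137, 0.007, -3.094]
force: [0.1, -0.8, 0.2]
width: 13.9
gripper_force: 0.0
```

Run:
```python
from h import *
s=ctrl.read_state();print(s['eef_pos'],s['tool_rot'],s['width'])
d=get('wrist');a=get('top');W=world(a)
k=W.reshape(-1,3);r=k[(np.linalg.norm(k[:,:2]-[441,-62],axis=1)<40)&(k[:,2]>185)&(k[:,2]<215)]
print('roller',cv2.minAreaRect(r[:,:2].astype(np.float32)),len(r))
im=np.hstack([d['image'][100:400,150:550],cv2.resize(a['image'][150:270,240:400],(400,300))]);save('pics/w6.png',im)
```

```text
[ 567.27236375 -370.22556312  252.65097967] [-3.13680109  0.00715534 -3.09448589] 13.940941740599232
roller ((441.66552734375, -63.51673126220703), (19.582368850708008, 56.439659118652344), 81.94142150878906) 152
```

View pics/w6.png

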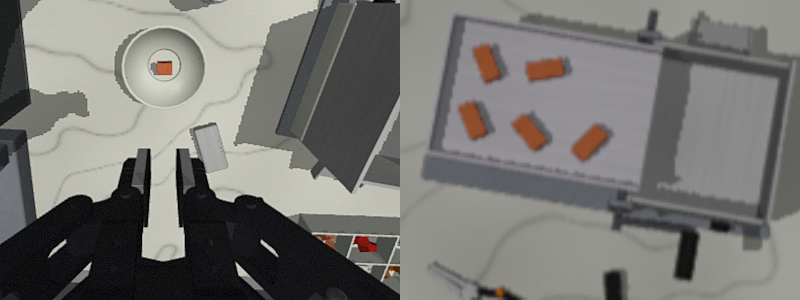

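The broken bead is in the dish at (165,68) in the left half. The right half shows five whole beads still in the tray and the roller unmoved. Next I'll close the fingers, turn the tool, and go above the roller.

Request:
{"name": "step_arm", "arguments": {
  "commands": [1,3,0,0,0,0.14,0,2,6.5,0,0,0,0.28,0,3.5,10.5,0,0,0,0.42,0,5,14.5,0,0,0,0.56,0,6.5,18.5,0,0,0,0.7,0,8,22.5,0,0,0,0.84,0,9.5,26.5,0,0,0,0.98,0,10.8,29.5,0,0,0,1.12,0,11.24,31,0,0,0,1.26,0,11.24,31.2,0,0,0,1.4,0]
}}

```text
clock: 9.15
eef_pos: [436.0, -59.9, 246.2]
tool_rot: [-3.138, -0.002, 1.787]
force: [0.1, -0.5, 0.2]
width: 0.3
gripper_force: 0.0
```

Request:
{"name": "step_arm", "arguments": {
  "commands": [0,0,0,0,0,0.12,0,0,0,0,0,0,0.24,0,0,0,0,0,0,0.36,0,0,0,0,0,0,0.36,0,0,0,0,0,0,0.36,0]
}}

```text
clock: 9.65
eef_pos: [437.6, -62.5, 246.7]
tool_rot: [-3.139, 0.001, 1.432]
force: [-0.4, 0.1, 0.0]
width: 0.0
gripper_force: 0.0
```

```bash
cat > l.py <<'E'
from h import *
s=ctrl.read_state();print(s['clock'],s['eef_pos'].round(1),s['tool_rot'].round(3),s['qpos'].round(2),s['width'])
yw=-0.1435; ax=np.array([np.cos(yw),np.sin(yw),0]); ay=np.array([-np.sin(yw),np.cos(yw),0])
hg=np.array([590.5,-6.3,130])
p0=None
for th in [-.2,0,.1,.2,.3,.4,.5,.6,.7,.8,.9,1.0,1.1,1.16]:
    f=np.radians(145.3)+max(th,0); p=hg-141*ax+95*np.cos(f)*ay+np.array([0,0,95*np.sin(f)+10+(25 if th<0 else 0)])
    if p0 is None:p0=p
    R=Ro.from_euler('xyz',[np.pi,0,1.427])
    print(th,p.round(1),delta(p,[np.pi,0,1.427]) if th<=0 else '', (R.inv().apply(p-p0)/10).round(2))
E
python3 l.py
```

```text
9.65 [437.6 -62.5 246.7] [-3.139e+00  1.000e-03  1.432e+00] [-0.27  0.34  0.46  2.05 -0.21  0.79  0.18] 0.030827025184583173
-0.2 [439.8 -63.4 219.1] (array([-0.06,  0.24,  2.76]), array([-0.002,  0.001,  0.005])) [0. 0. 0.]
0 [439.8 -63.4 194.1] (array([-0.06,  0.24,  5.26]), array([-0.002,  0.001,  0.005])) [-0.  -0.   2.5]
0.1 [439.1 -68.4 186. ]  [-0.5   0.    3.31]
0.2 [438.5 -72.5 177.5]  [-0.92  0.    4.16]
0.3 [438.  -75.8 168.6]  [-1.25  0.    5.05]
0.4 [437.6 -78.2 159.4]  [-1.49  0.    5.97]
0.5 [437.4 -79.6 150. ]  [-1.64  0.    6.91]
0.6 [437.4 -80.2 140.5]  [-1.69  0.    7.85]
0.7 [437.4 -79.7 131. ]  [-1.65  0.    8.8 ]
0.8 [437.6 -78.4 121.7]  [-1.51  0.    9.74]
0.9 [437.9 -76.1 112.4]  [-1.28  0.   10.66]
1.0 [438.4 -72.9 103.5]  [-0.96  0.   11.56]
1.1 [439.  -68.9  94.9]  [-0.55  0.   12.42]
1.16 [439.4 -66.1  90. ]  [-0.27  0.   12.91]
```

Request:
{"name": "step_arm", "arguments": {
  "commands": [-0.06,0.2,1.5,0,0,0,0,-0.06,0.2,3,0,0,0,0,-0.06,0.2,4.2,0,0,0,0,-0.06,0.2,4.8,0,0,0,0,-0.06,0.2,5.1,0,0,0,0,-0.06,0.2,5.26,0,0,0,0,-0.06,0.2,5.26,0,0,0,0]
}}

```text
clock: 10.35
eef_pos: [440.4, -63.6, 195.0]
tool_rot: [3.141, -0.0, 1.429]
force: [0.5, 0.8, 0.0]
width: -0.1
gripper_force: 0.0
```

Request:
{"name": "step_arm", "arguments": {
  "commands": [-0.07,0,0.08,0,0,0,0,-0.13,0,0.18,0,0,0,0,-0.2,0,0.28,0,0,0,0,-0.28,0,0.42,0,0,0,0,-0.37,0,0.58,0,0,0,0,-0.5,0,0.81,0,0,0,0,-0.6,0,0.98,0,0,0,0,-0.7,0,1.15,0,0,0,0,-0.81,0,1.4,0,0,0,0,-0.92,0,1.66,0,0,0,0]
}}

```text
clock: 11.35
eef_pos: [439.1, -74.5, 179.0]
tool_rot: [3.14, 0.002, 1.428]
force: [-2.2, -4.2, 8.0]
width: -0.1
gripper_force: 3.8
```

Run:
```python
from h import *
s=ctrl.read_state();print(s['clock'],s['eef_pos'],s['force'])
b=get('scene')
save('pics/s7.png',cv2.resize(b['image'][110:310,160:480],None,fx=1.6,fy=1.6))
```

```text
11.35 [439.05229559 -74.4719308  179.00445579] [-2.1581759  -4.17175849  8.04940623]
```

View pics/s7.png

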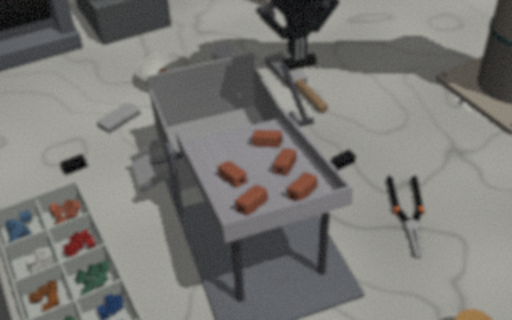

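The tray has begun to rise and the beads are still in place. I'll keep tipping along the arc.

Request:
{"name": "step_arm", "arguments": {
  "commands": [-0.08,0,0.22,0,0,0,0,-0.17,0,0.45,0,0,0,0,-0.25,0,0.67,0,0,0,0,-0.33,0,0.89,0,0,0,0,-0.39,0,1.12,0,0,0,0,-0.45,0,1.35,0,0,0,0,-0.51,0,1.58,0,0,0,0,-0.57,0,1.81,0,0,0,0,-0.61,0,2.05,0,0,0,0,-0.65,0,2.28,0,0,0,0]
}}

```text
clock: 12.4
eef_pos: [438.7, -80.7, 156.1]
tool_rot: [3.139, 0.002, 1.428]
force: [-0.2, -3.5, 5.6]
width: 0.1
gripper_force: 2.6
```

Request:
{"name": "step_arm", "arguments": {
  "commands": [-0.04,0,0.23,0,0,0,0,-0.07,0,0.47,0,0,0,0,-0.09,0,0.7,0,0,0,0,-0.1,0,0.94,0,0,0,0,-0.11,0,1.18,0,0,0,0,-0.12,0,1.41,0,0,0,0,-0.11,0,1.65,0,0,0,0,-0.1,0,1.89,0,0,0,0,-0.09,0,2.13,0,0,0,0,-0.08,0,2.36,0,0,0,0]
}}

```text
clock: 13.4
eef_pos: [437.7, -79.6, 131.6]
tool_rot: [-3.141, -0.0, 1.429]
force: [0.7, -1.0, 3.0]
width: 0.0
gripper_force: 1.1
```

Run:
```python
from h import *
s=ctrl.read_state();print(s['clock'],s['eef_pos'],s['force'])
a=get('top');W=world(a);hsv=cv2.cvtColor(a['image'],cv2.COLOR_RGB2HSV)
m=((hsv[...,0]<14)&(hsv[...,1]>120)&(hsv[...,2]>60)).astype(np.uint8);m[:150]=0;m[250:]=0;m[:,:240]=0;m[:,420:]=0
n,l,st,c=cv2.connectedComponentsWithStats(m)
for i in range(1,n):
    if st[i,4]>15: print(c[i].round(),st[i,4],np.median(W[l==i],0).round())
```

```text
13.4 [437.74443077 -79.63636649 131.55676039] [ 0.65858328 -1.0325917   2.97123303]
[357. 192.] 85 [612. -75.  65.]
[382. 195.] 90 [ 604. -146.   65.]
[370. 206.] 82 [ 572. -115.   66.]
[356. 218.] 165 [538. -74.  66.]
```

All five beads are in the hopper: their height is z≈65, and the blobs are four ~85 px beads plus one touching pair. I'll ease the tray down.

Request:
{"name": "step_arm", "arguments": {
  "commands": [-0.01,0,-0.1,0,0,0,0,-0.02,0,-0.28,0,0,0,0,-0.03,0,-0.47,0,0,0,0,-0.04,0,-0.66,0,0,0,0,-0.04,0,-0.85,0,0,0,0,-0.04,0,-1.04,0,0,0,0,-0.03,0,-1.23,0,0,0,0,-0.02,0,-1.42,0,0,0,0,-0.01,0,-1.61,0,0,0,0,0,0,-1.8,0,0,0,0]
}}

```text
clock: 14.45
eef_pos: [437.9, -79.8, 150.1]
tool_rot: [-3.142, -0.0, 1.429]
force: [-0.5, 1.3, 2.2]
width: -0.2
gripper_force: 0.9
```

Request:
{"name": "step_arm", "arguments": {
  "commands": [0.01,0,-0.19,0,0,0,0,0.03,0,-0.38,0,0,0,0,0.06,0,-0.57,0,0,0,0,0.1,0,-0.75,0,0,0,0,0.14,0,-0.94,0,0,0,0,0.18,0,-1.12,0,0,0,0,0.22,0,-1.3,0,0,0,0,0.27,0,-1.48,0,0,0,0,0.32,0,-1.66,0,0,0,0,0.38,0,-1.84,0,0,0,0]
}}

```text
clock: 15.45
eef_pos: [438.5, -76.1, 168.5]
tool_rot: [3.142, -0.0, 1.429]
force: [-0.2, 0.8, 2.1]
width: 0.0
gripper_force: 0.9
```

Request:
{"name": "step_arm", "arguments": {
  "commands": [0.06,0,-0.17,0,0,0,0,0.12,0,-0.34,0,0,0,0,0.18,0,-0.5,0,0,0,0,0.25,0,-0.67,0,0,0,0,0.31,0,-0.83,0,0,0,0,0.37,0,-0.97,0,0,0,0,0.43,0,-1.1,0,0,0,0,0.49,0,-1.23,0,0,0,0,0.55,0,-1.36,0,0,0,0,0.6,0,-1.48,0,0,0,0]
}}

```text
clock: 16.45
eef_pos: [439.3, -70.1, 183.2]
tool_rot: [-3.142, -0.0, 1.429]
force: [1.7, 0.9, 2.0]
width: 0.1
gripper_force: 1.0
```

Run:
```python
from h import *
s=ctrl.read_state();print(s['clock'],s['eef_pos'],s['force'])
yw=-0.1435; ay=np.array([-np.sin(yw),np.cos(yw)])
print('tray y',(s['eef_pos'][:2]-[590.5,-6.3])@ay)
```

```text
16.45 [439.31553537 -70.10566298 183.19439505] [1.72036825 0.93908901 1.95014555]
tray y -84.77042772122259
```

Request:
{"name": "step_arm", "arguments": {
  "commands": [0.04,0,-0.07,0,0,0,0,0.08,0,-0.14,0,0,0,0,0.12,0,-0.21,0,0,0,0,0.16,0,-0.28,0,0,0,0,0.2,0,-0.35,0,0,0,0,0.24,0,-0.42,0,0,0,0,0.28,0,-0.49,0,0,0,0,0.32,0,-0.56,0,0,0,0,0.36,0,-0.63,0,0,0,0,0.4,0,-0.7,0,0,0,0]
}}

```text
clock: 17.45
eef_pos: [439.9, -66.2, 190.2]
tool_rot: [-3.142, -0.0, 1.429]
force: [0.6, 0.9, 1.4]
width: -0.2
gripper_force: 1.0
```

Request:
{"name": "step_arm", "arguments": {
  "commands": [0.03,0,-0.05,0,0,0,0,0.06,0,-0.1,0,0,0,0,0.09,0,-0.15,0,0,0,0,0.12,0,-0.2,0,0,0,0,0.15,0,-0.25,0,0,0,0,0.18,0,-0.3,0,0,0,0,0.2,0,-0.35,0,0,0,0,0.22,0,-0.4,0,0,0,0,0.22,0,-0.45,0,0,0,0,0.22,0,-0.5,0,0,0,0]
}}

```text
clock: 18.45
eef_pos: [439.9, -64.4, 195.0]
tool_rot: [-3.141, 0.001, 1.429]
force: [0.2, 0.3, -1.0]
width: -0.2
gripper_force: 0.0
```

Request:
{"name": "step_arm", "arguments": {
  "commands": [0,0,-0.05,0,0,0,0,0,0,-0.1,0,0,0,0,0,0,-0.2,0,0,0,0,0,0,-0.3,0,0,0,0,0,0,-0.4,0,0,0,0,0,0,-0.6,0,0,0,0,0,0,-1.5,0,0,0,0,0,0,-4,0,0,0,0,0,0,-7,0,0,0,0,0,0,-8,0,0,0,0]
}}

```text
clock: 19.45
eef_pos: [441.7, -64.5, 278.0]
tool_rot: [3.137, -0.0, 1.429]
force: [0.0, 0.1, -0.2]
width: 0.1
gripper_force: 0.0
```

Run:
```python
from h import *
s=ctrl.read_state();print(s['clock'],s['eef_pos'],s['force'])
a=get('top');W=world(a);hsv=cv2.cvtColor(a['image'],cv2.COLOR_RGB2HSV)
m=((hsv[...,0]<14)&(hsv[...,1]>120)&(hsv[...,2]>60)).astype(np.uint8);m[:150]=0;m[265:]=0;m[:,:240]=0;m[:,480:]=0
n,l,st,c=cv2.connectedComponentsWithStats(m)
for i in range(1,n):
    if st[i,4]>12: print(c[i].round(),st[i,4],np.median(W[l==i],0).round())
q=W.reshape(-1,3);yw=-0.1435
d=q[:,:2]-[605.9,100.6];tx=d@[np.cos(yw),np.sin(yw)];ty=d@[-np.sin(yw),np.cos(yw)]
for y in(-80,0,90):print('floor z',y,np.median(q[(abs(tx)<60)&(abs(ty-y)<8),2]))
```

```text
19.45 [441.68243736 -64.52113362 277.96215002] [ 0.04259761  0.14643213 -0.16987153]
[357. 192.] 86 [613. -75.  65.]
[382. 195.] 90 [ 605. -148.   65.]
[370. 206.] 82 [ 572. -114.   66.]
[357. 211.] 73 [558. -76.  65.]
[454. 212.] 34 [ 568. -367.   21.]
floor z -80 130.28953954600843
floor z 0 130.7219582477403
floor z 90 130.4220720506164
```

One bead is probably hidden under the gripper, so I'll move aside and recount.

Request:
{"name": "step_arm", "arguments": {
  "commands": [3,0,0,0,0,0,0,7,0,0,0,0,0,0,11,0,0,0,0,0,0,15,0,0,0,0,0,0,19,0,0,0,0,0,0,22,0,0,0,0,0,0,24,0,0,0,0,0,0,24,0,0,0,0,0,0]
}}

```text
clock: 20.3
eef_pos: [473.6, 177.0, 274.0]
tool_rot: [-3.14, -0.0, 1.434]
force: [-0.3, 0.0, 0.3]
width: 0.1
gripper_force: 0.0
```

Run:
```python
from h import *
a=get('top');W=world(a);hsv=cv2.cvtColor(a['image'],cv2.COLOR_RGB2HSV)
m=((hsv[...,0]<14)&(hsv[...,1]>120)&(hsv[...,2]>60)).astype(np.uint8);m[:150]=0;m[265:]=0;m[:,:240]=0;m[:,480:]=0
n,l,st,c=cv2.connectedComponentsWithStats(m)
for i in range(1,n):
    if st[i,4]>12: print(c[i].round(),st[i],np.median(W[l==i],0).round())
a0=dict(np.load('a.npz'));W0=world(a0)
for nm,x,y,z in(('pliers',0,0,0),):pass
df=(abs(a['image'].astype(int)-a0['image']).max(2)>60).astype(np.uint8);n,l,st,c=cv2.connectedComponentsWithStats(df)
print([ (c[i].round().tolist(),int(st[i,4])) for i in range(1,n) if st[i,4]>25])
```

```text
[357. 192.] [351 186  13  13  82] [613. -75.  64.]
[381. 195.] [375 190  14  12  88] [ 605. -145.   65.]
[371. 207.] [365 201  12  12  81] [ 571. -115.   67.]
[356. 218.] [351 206  10  26 164] [537. -74.  65.]
[454. 212.] [451 209   7   6  35] [ 567. -368.   22.]
[([275.0, 175.0], 109), ([298.0, 178.0], 108), ([320.0, 182.0], 51), ([357.0, 192.0], 93), ([381.0, 195.0], 115), ([269.0, 198.0], 111), ([228.0, 209.0], 382), ([292.0, 203.0], 115), ([370.0, 206.0], 107), ([254.0, 242.0], 937), ([315.0, 208.0], 32), ([356.0, 217.0], 166), ([454.0, 212.0], 43), ([210.0, 245.0], 48), ([214.0, 304.0], 37), ([253.0, 348.0], 2899), ([74.0, 332.0], 1117), ([8.0, 364.0], 934), ([70.0, 386.0], 1161)]
```

The recount finds five beads in the hopper and the broken one in the dish. The tray is level and the other things haven't moved, so I'll hand in.

```bash
python3 -c "
from cell import ctrl
print(ctrl.finish_job())"
```

```text
the job is handed in; nothing more can be done
None
```

The job is handed in at about 20 s of the 67 s allowed: the broken bead is in the dish, all five whole beads are in the hopper, and the tray was eased back down level.

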